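# Clamp a membrane cell: screw down to touch, then a quarter turn more

## Task

Put the membrane cell on the bed of the screw clamp and slide it gently home against the rear stop. Then turn the clamp's wing knob clockwise until you feel the pressure foot touch the cell's cover, and tighten it one quarter turn (90 degrees) more, so that the gasket seals: less leaks, and much more crushes the membrane. Leave the cell clamped and home, let go, and do not shift the timer, the tip box or the small bottle.

Things in the scene. Friction and masses are not known exactly. Their poses are not given: they have to be found in the camera images.
- clamp: Screw clamp: heavy grey cast C-frame fixed to the bench, open to the robot. Origin on the screw axis at bench height; x runs from the open front to the rear (the way the cell is slid in), z up. Base 96 wide, x -60 to 77 mm, 14 thick. The overhead arm (40 wide, round nose 46 across) has its underside at z 72, top at 102, front end at x -23 mm; column at x 43 to 75.
- bed_home (a point): Middle of the clamp's aluminium bed, on the screw axis, 22 mm above the bench: the cell's origin belongs here, axes alike. Bed top from x -45 to 33 mm. Side rails 10 mm high with inner faces at y -24 and 24, x -40 to 28 mm, flared in front to x -53. The cell can be set down on the bed's front with its origin at x -60 and slid in.
- clamp_stop: Rear stop, a small fixed steel block with a black rubber face, 38 wide, 20 high, on the bed. Origin on the screw axis at bed height (22 mm above the bench); its front face lies 26 mm behind that (x = 26 in the clamp's frame). It bears a light push (10 to 20 N) but is not to be rammed (40 N).
- clamp_spindle: Steel spindle and round pressure foot (24 across) under the nose. It does not turn; the knob drives it down 12 mm a turn. Origin: middle of the unloaded foot's lower face, 51 mm above the bench at knob angle 0. The foot sits on a preloaded spring: load is about 40 N within 10 degrees of the touch, then about 30 N per rad more, about 85 N at a quarter turn; 112 N crushes the membrane.
- clamp_knob (a joint): Angle of the wing knob, rad; grows clockwise from above (tightening); starts at 0 to 0.25. The knob keeps its height and stays where it is left. Running torque about 0.22 N m; at the touch it rises at once by about 0.08, then about 0.055 N m per rad. The touch comes at least 0.9 rad after the start, often far later, depending on the height of the cell's cover, which is not known beforehand: it must be felt.
- knob_grip (a point): On the knob's axis at gripping height, 137 mm above the bench; turns with the knob: x along the wing bar, y across it. The black wing knob is a bar 12 mm thick and 50 long, with round ends 16 thick (66 over all), from 117 to 150 mm above the bench, on a 10 mm neck above a 30 mm wide collar whose top is at 105 mm. It looks the same after a half turn.
- cell: Membrane cell, loose, about 0.5 kg, flat on the bench at the start. Origin on its underside below the middle of the cover's round boss; x points away from its handle, z up. Black body 61 x 44 x 16 mm, x -35 to 26. On it a steel cover 50 x 38 on a gasket, with a boss 28 across, its top 22 mm or some mm more above the underside (differs by cell; always clears the foot at the start). A bar 14 wide, 12 high leads to the handle.
- cell_handle (a point): Where to grip the cell: middle of its upright aluminium handle, 26 mm above the cell's underside and 96 mm from its origin (at x = -96). The handle is 14 mm thick across y, 32 long in x, 40 high; clear on both sides. Axes as the cell's.
- timer: Small white laboratory timer, 68 x 62 x 19 mm, a bystander. Origin under its middle.
- tip_box: Pipette-tip box with clear lid, 76 x 118 x 68 mm, a bystander. Origin under its middle.
- bottle_small: Small white bottle with a red screw cap, 34 mm across, 62 mm high, a bystander behind the clamp. Origin under its middle.
Not all that is in view belongs to the job. What is meant by the cell is not turquoise, and is the larger of those in its own colour.

How it is judged:
By the outcome, as a careful person would: the job done as asked, in the order asked, and still so for the second after the job is handed in, with the robot touching nothing.
It also fails if it takes over 72 s, if anything falls off the work surface, if the arm or the gripper's body presses on something with over 40 N, if the wrist force passes 120 N, or if a joint passes its speed limit or range.

## Robot

A 6-joint arm with a two-finger parallel gripper is mounted at the origin on a cart in front of the work surface, level with it; the furniture and walls round the work are solid. World frame = base frame: x ahead of the robot, y to its left, z up, the work surface at z = 0. Lengths are in m, angles in rad, forces in N, time in s.
With the tool pointing down it reaches from about 0.35 to 0.775 m from the base axis. Payload 7.3 kg.
Tool frame: the origin (TCP) lies on the centre line of the jaws, within the pads' length; the fingertips stand 14 mm ahead of it and the grasp point (between the pads) lies 5 mm behind it; z points along the fingers, y is the direction in which the jaws open and shut (so a half turn about z gives the same grasp; the last joint's range is limited). The gripper opens to 92 mm and grips with 3 to 60 N. Pads are 19 mm wide; open, the fingers measure 130 mm over their backs; the gripper's body (75 mm by 190 mm) begins 47 mm behind the grasp point.
Start: joints at [1.174, 0.342, 1.524, -0, 1.275, -0.146], TCP at [0.13, 0.509, 0.241] pointing down, gripper open.
Joint ranges: [-2.53, 2.53], [-0.77, 2.02], [0.04, 2.7], [-1, 4.14], [0.28, 2.66], [-3.11, 3.11]. Speed limits (rad/s): [2.57, 2.57, 3.14, 3.14, 3.14, 3.14].

## Interface

Orientations are given as [roll, pitch, yaw] about the fixed x, y, z axes, in that order (R = Rz(yaw) Ry(pitch) Rx(roll)).
In Python, from cell import telemetry, cams, robot gives the robot as it stands.
- The arm moves only by the tool servo_tool, never from a script. Its argument "targets" is text: rows parted by semicolons, each of 4 numbers parted by spaces: the shift along the tool's x, y, z in mm, then the turn about the tool's z in rad. In form: x y z yaw; .... A call has 1 to 20 rows; each row shifts and turns the pose as measured when the row begins, along the tool's axes as they then stand; what a row does not reach is not made up. A row lasts 1/8 s, in which the tool goes at most 62.5 mm and 10.7 degrees, less where a joint would pass 70% of its speed; a pose out of reach is approached as far as the arm can. A call with a gripper value outside its range is refused whole. "hand" is the opening, from 0 (shut) to 1 (fully open), set as the call begins (left out, the last holds). The fingers move at their own pace and stop on an object; "squeeze" is the grip in N (left out, the last holds). Time passes only in rows, so rows that do not move let the fingers close. It gives the time, the measured TCP pose, the force and the opening at its end, in the units of the state.
- telemetry.observe(): the state, without advancing time (a new reading comes with each control period).
- cams.read_camera(name): name is "scene" or "top" or "wrist"; returns a dict with "color" (384x512x3 uint8, red, green, blue), "K" (3x3 intrinsics, pixels), "R" (3x3) and "t" (3): a world point X has camera coordinates R X + t. Camera axes: x right, y down, z forward; pixel columns grow to the right and rows downward; lengths in m; the calibration is good to about 2 mm. A picture is of the moment at which its call begins. There is no depth.
- robot.hand_in(): hands the job in, once; it reports no verdict.
Trained networks look in a picture, given as the dict that the camera call returned (one of the last four; its "shot" number tells which), for a name from the list of things; names that differ only in an ending like _2 or _b are one class to them, and where a whole thing is asked for, a point or a joint stands for the part that bears it (a point fixed in the world has none). Each returns a list of dicts, best first, with "score" (0 to 1); they miss things now and then, are a little off and sometimes report something else, mostly with a low value. They report only what shows in the picture. A call takes as long as a camera call. They do not tell look-alikes from the thing itself.
- cams.cut_out(picture, query): "region" (384x512 bool, what is visible of it) and "extent" ([centre column, centre row, width, height] in pixels, round what is visible of it).
The state is a dict: "time": time; "qpos": joint angles; "qvel": joint speeds; "joint_efforts": joint torques, N m; "tool_pos": TCP position; "tool_rot": TCP orientation; "contact_force": force on the tool from outside, world axes, zero at the start; "torque": the same for the moment, N m; "opening": finger opening in m.
Only numpy, scipy, OpenCV 4.12 (cv2) and the standard library are available. Lean on these libraries where they do the work, as an engineer would, in place of code of your own. Each camera call takes 0.05 s, during which the arm holds its last target.

## Working session

There is one attempt and no reset: what is moved stays moved. The work goes in short steps, Python scripts to look and compute and a tool call to move; the robot and the scene stay as the last step left them, time stands still between calls to the robot, and variables do not carry over. Pictures are saved under pics/ and viewed, and the job is handed in when it is done.

Besides the shell and the picture viewer there is one more tool, called after ">>>" as name(argument=value, ...) on one line, values as JSON. servo_tool: Moves the arm, as the interface text tells. Its arguments: {"type":"object","properties":{"targets":{"type":"string"},"hand":{"type":"number"},"squeeze":{"type":"number"}},"required":["targets"]}

```bash
ls; mkdir -p pics; python3 - <<'E'
from cell import telemetry,cams,robot
import cv2,numpy as np
s=telemetry.observe();print(s)
for n in ["scene","top","wrist"]:
    p=cams.read_camera(n);print(n,p["shot"],p["K"].tolist(),np.round(p["R"],4).tolist(),np.round(p["t"],4).tolist())
    cv2.imwrite(f"pics/{n}0.png",p["color"][:,:,::-1])
E
```

```text
pics
{'time': 0.0, 'qpos': array([ 1.17400805e+00,  3.42722909e-01,  1.52503122e+00, -1.27324270e-05,
        1.27540529e+00, -1.45970840e-01]), 'qvel': array([-2.17872098e-03, -1.18716147e-03, -6.97432171e-04, -2.37813748e-04,
        6.12694249e-05, -9.07511594e-04]), 'joint_efforts': array([ 6.18354879e-04, -4.31246138e+01, -2.44215792e+01,  7.17390398e-02,
        5.62206935e-02, -1.13790604e-04]), 'tool_pos': array([0.13011573, 0.5082127 , 0.2400399 ]), 'tool_rot': array([-3.14004078e+00, -2.15845226e-04,  2.89077877e+00]), 'contact_force': array([-0.18389751, -0.43343245,  0.10161686]), 'torque': array([0.02992633, 0.0220562 , 0.03713751]), 'opening': 0.09197612759084413}
scene 1 [[408.0381147004862, 0.0, 254.5824813194055], [0.0, 408.0381147004862, 202.01107194990868], [0.0, 0.0, 1.0]] [[-0.8359, -0.5483, 0.0256], [-0.2424, 0.3268, -0.9135], [0.4925, -0.7698, -0.4061]] [0.5094, 0.1829, 1.0883]
top 2 [[490.6110128645251, 0.0, 260.0553697512515], [0.0, 490.6110128645251, 195.42406433922912], [0.0, 0.0, 1.0]] [[-0.0353, -0.9994, -0.0015], [-0.9757, 0.0348, -0.2164], [0.2163, -0.0061, -0.9763]] [0.1714, 0.5296, 1.7142]
wrist 3 [[340.87697097834524, 0.0, 256.8057216941846], [0.0, 340.87697097834524, 189.3329001961352], [0.0, 0.0, 1.0]] [[0.2488, 0.9686, -0.0016], [0.9354, -0.2399, 0.2597], [0.2511, -0.0661, -0.9657]] [-0.5236, -0.033, 0.3903]
```

View pics/scene0.png

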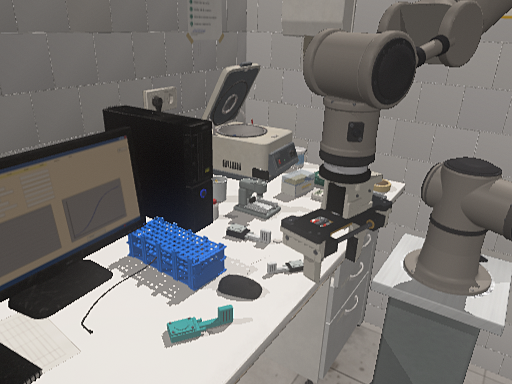

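View pics/top0.png

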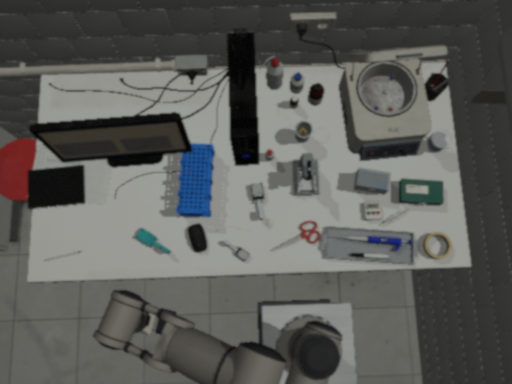

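View pics/wrist0.png

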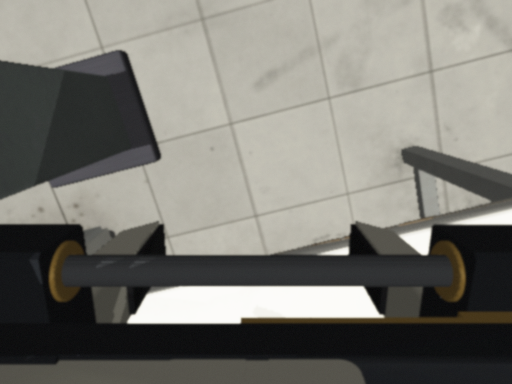

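```bash
cat > h.py <<'E'
from cell import telemetry,cams,robot
import cv2,numpy as np
def ray(p,u,v,z):
    K,R,t=p["K"],p["R"],p["t"]; d=R.T@np.linalg.solve(K,np.array([u,v,1.])); c=-R.T@t
    return c+d*(z-c[2])/d[2]
def proj(p,X):
    X=np.atleast_2d(X); q=(p["R"]@X.T).T+p["t"]; q=q/q[:,2:]; return (p["K"]@q.T).T[:,:2]
def crop(p,u0,v0,u1,v1,name,f=None,pts=None):
    im=p["color"][:,:,::-1].copy()[v0:v1,u0:u1]; f=f or min(800/(u1-u0),600/(v1-v0))
    im=cv2.resize(im,None,fx=f,fy=f,interpolation=cv2.INTER_CUBIC)
    if pts is not None:
        for i,(u,v) in enumerate(pts): cv2.circle(im,(int((u-u0+.5)*f),int((v-v0+.5)*f)),3,[(0,0,255),(0,255,0),(255,0,0),(0,255,255)][i%4],1)
    cv2.imwrite("pics/"+name,im)
E
python3 - <<'E'
from h import *
t=cams.read_camera("top"); s=cams.read_camera("scene")
for nm,p in(("top",t),("scene",s)):
    for q in ["cell","cell_handle","clamp","clamp_knob","timer","tip_box","bottle_small","clamp_stop"]:
        for d in cams.cut_out(p,q)[:4]: print(nm,q,round(d["score"],2),np.round(d["extent"],1).tolist(), np.round(ray(p,*d["extent"][:2],0.0),3))
crop(t,215,140,335,265,"topc.png"); crop(s,200,160,320,290,"scc.png")
E
```

```text
top cell 0.7 [155.4, 240.1, 32.5, 27.9] [0.394 0.541 0.   ]
top cell 0.68 [259.4, 201.8, 9.1, 39.9] [0.524 0.155 0.   ]
top cell 0.57 [238.3, 248.9, 29.3, 17.6] [0.351 0.239 0.   ]
top cell_handle 0.69 [240.9, 254.1, 16.0, 12.5] [0.332 0.23  0.   ]
top cell_handle 0.6 [256.0, 200.2, 12.7, 34.5] [0.531 0.168 0.   ]
top cell_handle 0.58 [154.4, 239.2, 39.4, 25.0] [0.398 0.545 0.   ]
top clamp 0.83 [305.6, 174.1, 28.2, 41.0] [ 0.624 -0.022  0.   ]
top clamp 0.67 [309.9, 169.6, 8.9, 19.9] [ 0.641 -0.039  0.   ]
top timer 0.53 [369.3, 209.4, 22.6, 22.9] [ 0.481 -0.251  0.   ]
top tip_box 0.65 [374.6, 184.3, 36.4, 30.2] [ 0.576 -0.279  0.   ]
top tip_box 0.45 [312.1, 170.1, 10.0, 15.5] [ 0.639 -0.048  0.   ]
scene cell 0.97 [199.1, 324.5, 71.4, 39.4] [0.399 0.537 0.   ]
scene cell 0.77 [284.5, 266.6, 37.7, 10.3] [0.361 0.234 0.   ]
scene cell 0.66 [249.6, 235.1, 47.1, 18.1] [0.533 0.144 0.   ]
scene cell_handle 0.96 [247.3, 232.2, 47.7, 19.0] [0.549 0.132 0.   ]
scene cell_handle 0.63 [201.0, 323.8, 64.8, 37.9] [0.397 0.533 0.   ]
scene cell_handle 0.6 [286.0, 266.5, 34.0, 11.7] [0.358 0.231 0.   ]
scene clamp 0.63 [256.6, 194.4, 44.2, 53.1] [ 0.689 -0.136  0.   ]
scene clamp_knob 0.47 [260.4, 172.8, 15.0, 16.0] [ 0.806 -0.346  0.   ]
scene timer 0.49 [316.9, 195.2, 9.1, 11.9] [ 0.502 -0.266  0.   ]
scene timer 0.22 [260.2, 173.9, 11.9, 14.4] [ 0.799 -0.333  0.   ]
scene tip_box 0.71 [298.7, 182.8, 36.6, 27.4] [ 0.618 -0.34   0.   ]
scene bottle_small 0.75 [256.8, 194.6, 47.3, 51.1] [ 0.688 -0.135  0.   ]
scene bottle_small 0.5 [217.4, 207.1, 6.8, 24.0] [0.737 0.041 0.   ]
```

View pics/topc.png

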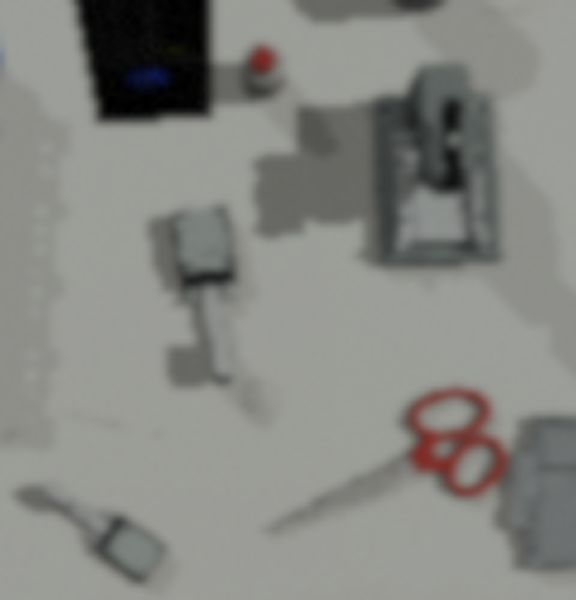

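View pics/scc.png

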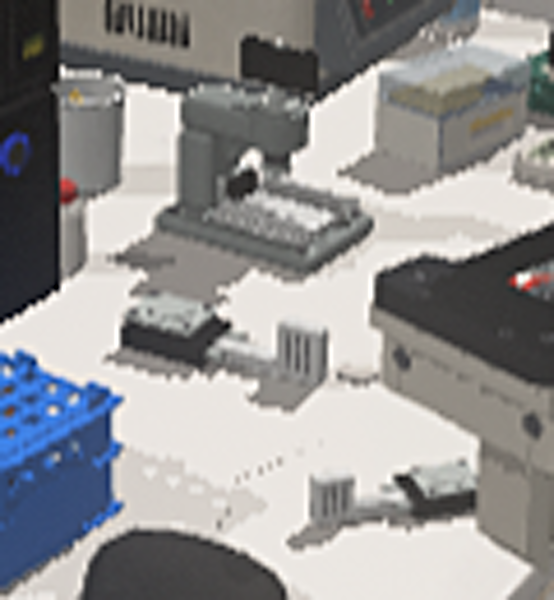

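```bash
python3 - <<'E'
from h import *
from scipy.spatial.transform import Rotation as Ro
s=telemetry.observe(); p=cams.read_camera("wrist")
Rt=Ro.from_euler("xyz",s["tool_rot"]).as_matrix()
c=-p["R"].T@p["t"]; print("cam in tool",Rt.T@(c-s["tool_pos"]),"axes (cols x,y,z of cam in tool)\n",np.round(Rt.T@p["R"].T,3))
t=cams.read_camera("top")
for u,v,z,n in [(258,190,.022,"body"),(261,217,.03,"handle end"),(305.6,170,.1,"arm")]: print(n,ray(t,u,v,z))
E
```

```text
cam in tool [ 0.06904699 -0.00057496 -0.14453604] axes (cols x,y,z of cam in tool)
 [[-0.001 -0.966 -0.26 ]
 [ 1.    -0.001 -0.   ]
 [ 0.    -0.26   0.966]]
body [0.56410436 0.15919953 0.022     ]
handle end [0.46111402 0.15178529 0.03      ]
arm [ 0.61303051 -0.01274276  0.1       ]
```

>>> servo_tool(targets="-40 -26 0 0; -40 -26 0 0; -40 -26 0 0; -40 -26 0 0; -40 -26 0 0; -40 -26 0 0; -40 -26 0 0; -40 -26 0 0; -40 -26 0 0; -38 -26 0 0", hand=1)

```text
time: 2.4
tool_pos: [0.4605, 0.1503, 0.2417]
tool_rot: [3.137, 0.003, 2.897]
contact_force: [0.2, -0.4, -0.0]
opening: 0.0917
```

>>> servo_tool(targets="0 0 0 0.18; 0 0 0 0.18; 0 0 0 0.18; 0 0 0 0.18; 0 0 0 0.18; 0 0 0 0.18; 0 0 0 0.18; 0 0 0 0.18; 0 0 0 0.18; 0 0 0 0.18; 0 0 0 0.18; 0 0 0 0.18; 0 0 0 0.18; 0 0 0 0.18; 0 0 0 0.18; 0 0 0 0.18; 0 0 0 0")

```text
time: 4.53
tool_pos: [0.4631, 0.1466, 0.2418]
tool_rot: [-3.138, -0.005, -0.083]
contact_force: [1.1, 0.3, -0.1]
opening: 0.0912
```

```bash
python3 - <<'E'
from h import *
p=cams.read_camera("wrist"); np.savez("w1.npz",**{k:p[k] for k in("color","K","R","t")})
for q in ["cell","cell_handle","clamp"]:
    for d in cams.cut_out(p,q)[:3]: print(q,round(d["score"],2),np.round(d["extent"],1).tolist())
crop(p,0,0,512,384,"w1.png")
E
```

```text
cell 0.93 [236.6, 103.2, 57.2, 137.4]
cell 0.64 [189.5, 267.3, 46.8, 46.6]
cell_handle 0.74 [236.5, 104.2, 52.7, 139.2]
cell_handle 0.55 [191.0, 268.8, 52.6, 49.0]
clamp 0.73 [437.0, 37.6, 150.0, 75.2]
```

View pics/w1.png

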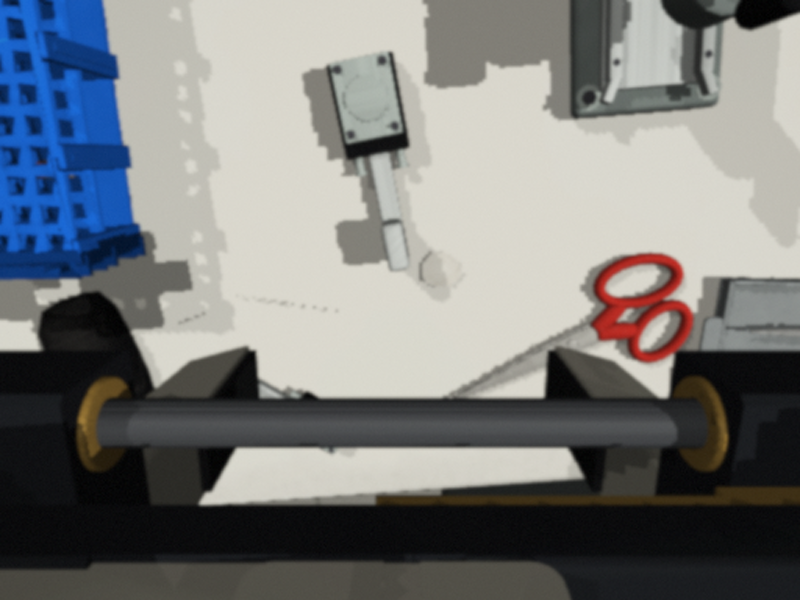

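```bash
python3 - <<'E'
from h import *
p=dict(np.load("w1.npz"))
crop(p,195,20,285,185,"w1c.png",3.6*1)
b=ray(p,234.9,62.1,.023); 
for uv in [(254.1,156.8)]: 
    h=ray(p,*uv,.040); d=b-h; print(b,h,np.hypot(*d[:2]),np.arctan2(d[1],d[0]))
E
```

```text
[0.57076412 0.15972035 0.023     ] [0.47625494 0.14829945 0.04      ] 0.0951967580081984 0.12026111240447851
```

View pics/w1c.png

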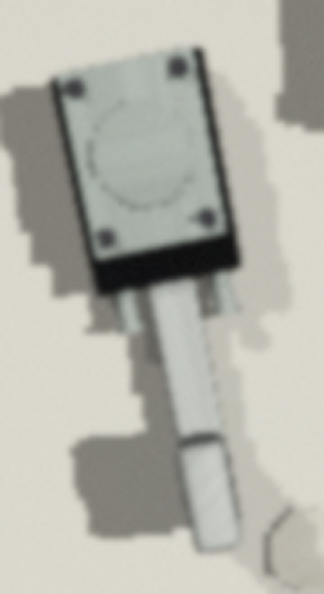

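```bash
python3 - <<'E'
from h import *
p=dict(np.load("w1.npz"))
a=.120;R=np.array([[np.cos(a),-np.sin(a),0],[np.sin(a),np.cos(a),0],[0,0,1]])
o=np.array([.5715,.1598,0])
P=[(-35,-22,16),(-35,22,16),(26,22,16),(26,-22,16)]+[(x,y,40) for x in(-112,-80) for y in(-7,7)]+[(0,0,23),(-96,0,40),(-35,-22,0),(-35,22,0)]
P=np.array(P)/1000@R.T+o
crop(p,195,20,285,185,"w1d.png",3.6,proj(p,P))
E
```

```text
(no output)
```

View pics/w1d.png

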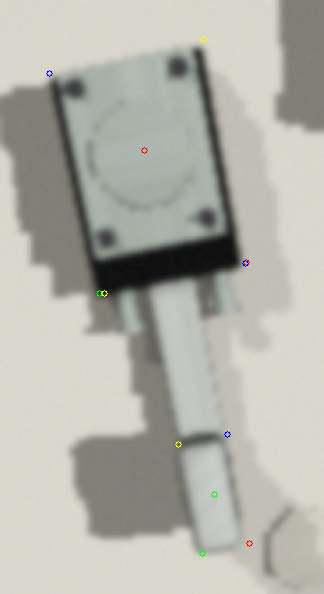

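>>> servo_tool(targets="0 40 -5 -0.02; 0 40 -5 -0.02; 0 40 -5 -0.02; 0 40 -5 -0.02; 0 20 0 0; 0 0 0 0")

```text
time: 5.48
tool_pos: [0.4556, -0.038, 0.2618]
tool_rot: [-3.139, -0.006, 0.014]
contact_force: [-0.9, -0.4, -0.5]
opening: 0.0919
```

```bash
python3 - <<'E'
from h import *
p=cams.read_camera("wrist"); np.savez("w2.npz",**{k:p[k] for k in("color","K","R","t")})
for q in ["clamp","clamp_knob","clamp_stop","timer","tip_box","bottle_small"]:
    for d in cams.cut_out(p,q)[:2]: print(q,round(d["score"],2),np.round(d["extent"],1).tolist())
crop(p,150,0,400,188,"w2.png",3.2)
E
```

```text
clamp 0.86 [245.9, 40.2, 92.9, 80.5]
clamp_knob 0.8 [237.4, 17.3, 26.0, 34.6]
clamp_knob 0.19 [242.7, 41.0, 90.8, 82.1]
timer 0.7 [450.5, 142.7, 66.6, 64.6]
timer 0.45 [237.1, 18.8, 20.2, 34.5]
tip_box 0.88 [458.1, 43.9, 105.9, 86.2]
```

View pics/w2.png

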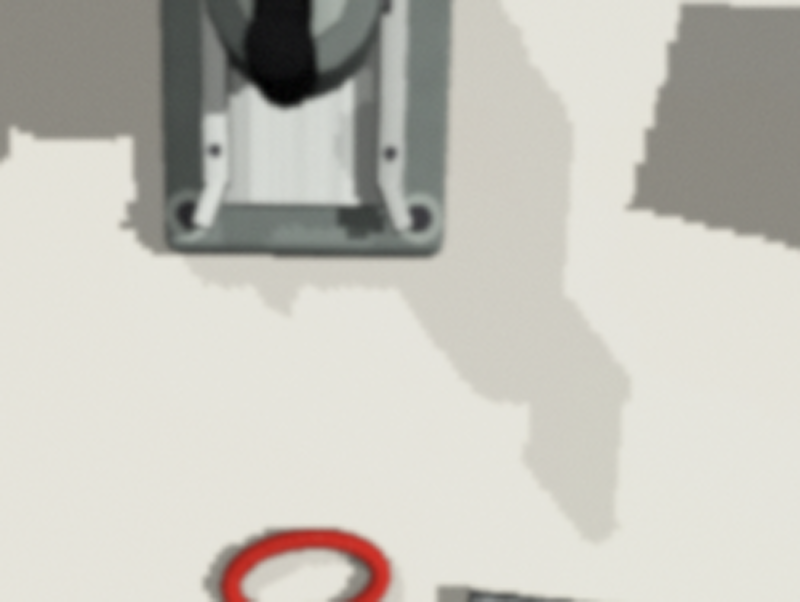

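>>> servo_tool(targets="30 0 0 0.01; 40 0 0 0; 20 0 0 0; 0 0 0 0")

```text
time: 6.32
tool_pos: [0.5478, -0.0326, 0.2622]
tool_rot: [-3.138, -0.006, 0.011]
contact_force: [0.2, -0.4, 0.0]
opening: 0.0921
```

```bash
python3 - <<'E'
from h import *
p=cams.read_camera("wrist"); np.savez("w3.npz",**{k:p[k] for k in("color","K","R","t")})
for q in ["clamp","clamp_knob","clamp_stop","timer","tip_box","bottle_small"]:
    for d in cams.cut_out(p,q)[:2]: print(q,round(d["score"],2),np.round(d["extent"],1).tolist())
crop(p,150,0,400,188,"w3.png",3.2)
E
```

```text
clamp 0.93 [248.8, 89.9, 91.5, 144.1]
clamp_knob 0.68 [245.3, 113.7, 21.8, 87.4]
timer 0.58 [444.9, 216.4, 56.5, 58.8]
tip_box 0.85 [454.6, 130.8, 113.9, 87.3]
bottle_small 0.63 [117.2, 17.4, 44.8, 34.7]
```

View pics/w3.png

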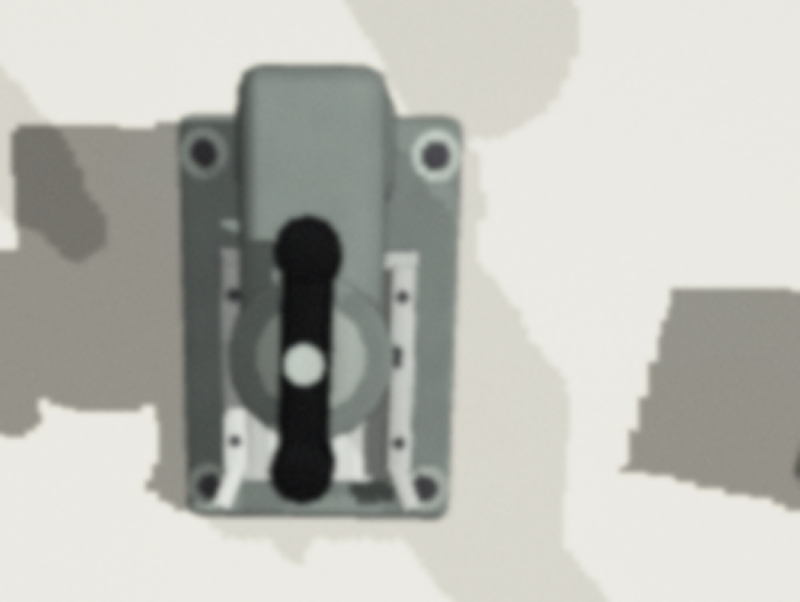

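```bash
python3 - <<'E'
from h import *
from scipy.optimize import least_squares
p=dict(np.load("w3.npz"))
n=lambda u,v:(150+u/3.2-.5,v/3.2-.5)
for nm,u,v,z in [("axis",303,365,.15),("endF",302,470,.15),("endR",308,250,.15),("FL",187,514,.014),("FR",447,518,.014),("RL",179,117,.014),("RR",463,118,.014)]:
    print(nm,np.round(ray(p,*n(u,v),z),4))
L=np.array([(-60,48,14),(-60,-48,14),(77,48,14),(77,-48,14),(0,0,150)])/1e3
U=np.array([n(187,514),n(447,518),n(179,117),n(463,118),n(303,365)])
def P(q):
    c,s=np.cos(q[2]),np.sin(q[2]); return L@np.array([[c,-s,0],[s,c,0],[0,0,1]]).T+[q[0],q[1],0]
r=least_squares(lambda q:(proj(p,P(q))-U).ravel(),[.63,-.03,0]);print(r.x,np.round(r.fun,1))
x=r.x
c,s=np.cos(x[2]),np.sin(x[2])
Q=np.array([(-60,48,14),(-60,-48,14),(77,48,14),(77,-48,14),(0,0,150),(-45,24,22),(-45,-24,22),(-40,24,32),(-40,-24,32),(28,-24,32),(75,20,102),(75,-20,102),(28,24,32)])/1e3@np.array([[c,-s,0],[s,c,0],[0,0,1]]).T+[x[0],x[1],0]
crop(p,150,0,400,188,"w3d.png",3.2,proj(p,Q))
E
```

```text
axis [ 0.6072 -0.0231  0.15  ]
endF [ 0.583  -0.0229  0.15  ]
endR [ 0.6325 -0.0242  0.15  ]
FL [0.549  0.0243 0.014 ]
FR [ 0.5485 -0.0704  0.014 ]
RL [0.6829 0.0235 0.014 ]
RR [ 0.6835 -0.0712  0.014 ]
[ 0.60722184 -0.02331408 -0.00356976] [-0.4  1.4  0.5  1.2 -0.9 -1.5  0.4 -0.6  0.3  0. ]
```

View pics/w3d.png

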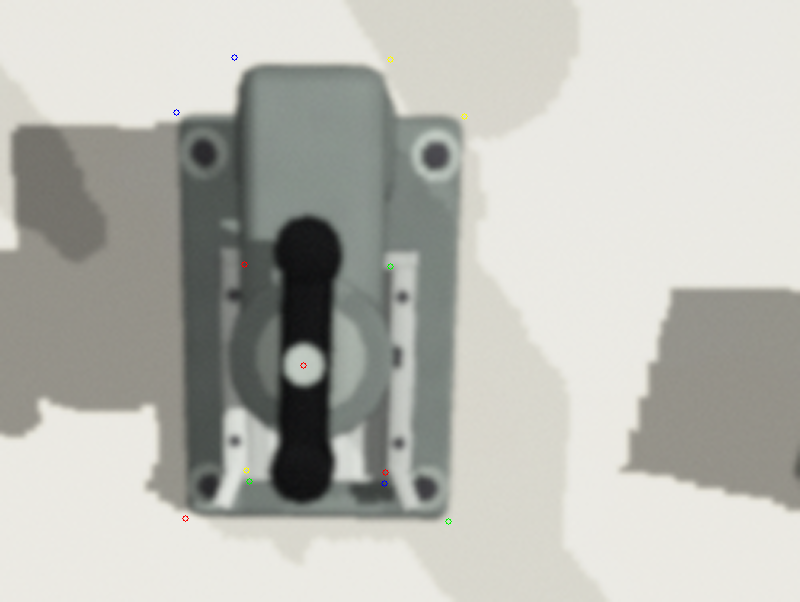

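>>> servo_tool(targets="-20 -30 0 -0.15; -20 -38 0 0; -20 -38 0 0; -10 -38 0 0; -4 -36 0 0; 0 0 0 -0.18; 0 0 0 -0.18; 0 0 0 -0.18; 0 0 0 -0.18; 0 0 0 -0.18; 0 0 0 -0.18; 0 0 0 -0.18; 0 0 0 -0.18; 0 0 0 -0.18; 0 0 0 -0.18; 0 0 0 -0.18; 0 0 0 -0.18; 0 0 0 -0.18; 0 0 0 -0.18; 0 0 0 -0.18")

```text
time: 9.18
tool_pos: [0.4394, 0.1382, 0.2684]
tool_rot: [3.134, 0.017, 2.95]
contact_force: [0.4, 0.5, 0.6]
opening: 0.0915
```

>>> servo_tool(targets="0 0 0 -0.18; 0 0 0 -0.16; 0 0 0 0")

```text
time: 9.55
tool_pos: [0.4385, 0.1378, 0.2692]
tool_rot: [3.14, 0.02, -2.984]
contact_force: [0.3, -0.2, 1.2]
opening: 0.0918
```

>>> servo_tool(targets="-14 3 30 0.037; -14 3 40 0; -10 0 40 0; 0 0 30 0; 0 0 10 0; 0 0 0 0")

```text
time: 10.3
tool_pos: [0.4809, 0.1495, 0.1188]
tool_rot: [3.139, 0.026, -3.043]
contact_force: [0.4, 0.7, 0.7]
opening: 0.092
```

```bash
python3 - <<'E'
from h import *
p=cams.read_camera("wrist"); crop(p,0,0,512,384,"w4.png",1.5)
p=cams.read_camera("scene"); crop(p,190,150,350,290,"s4.png",4.2)
E
```

```text
(no output)
```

View pics/w4.png

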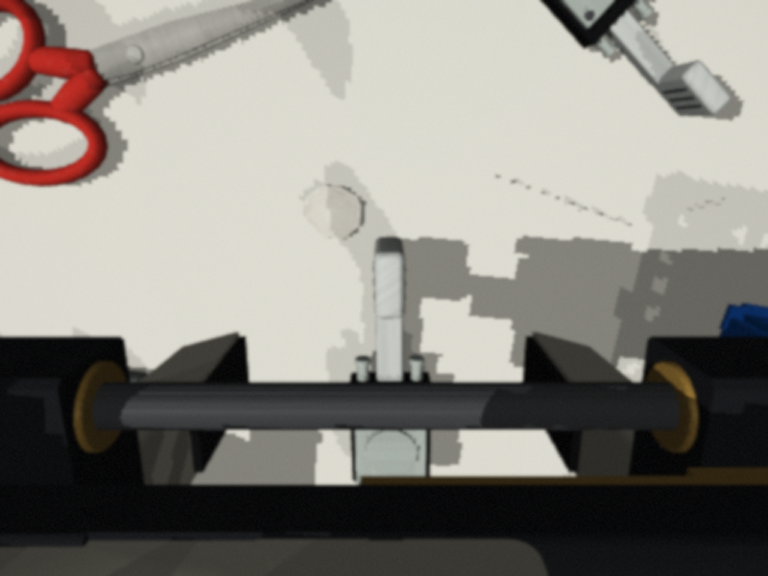

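View pics/s4.png

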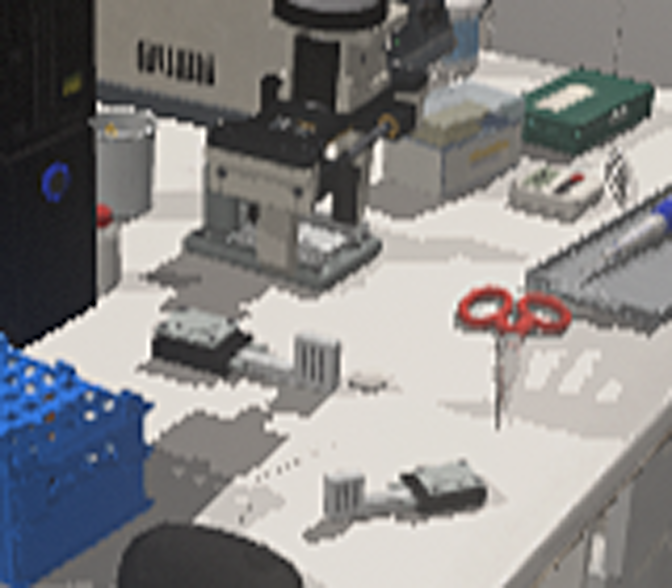

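```bash
python3 - <<'E'
from h import *
p=cams.read_camera("wrist");s=telemetry.observe()
for u,v,z in [(389,285,.040),(391,255,.04),(388,318,.04),(389,372,.014),(391,455,.022)]: print(ray(p,u/1.5,v/1.5,z))
print(s["tool_pos"],s["tool_rot"],s["qpos"])
E
```

```text
[0.47514918 0.15017983 0.04      ]
[0.46114796 0.14966298 0.04      ]
[0.49107633 0.15132283 0.04      ]
[0.53126275 0.15609042 0.014     ]
[0.57676791 0.16170694 0.022     ]
[0.48164675 0.14971556 0.12000359] [ 3.13851845  0.02918663 -3.0422244 ] [ 0.14831207  0.42576608  1.77053429  0.00207118  0.91599128 -1.52313467]
```

>>> servo_tool(targets="3 0 25 -0.02; 3 0 30 0; 3 0 22 0; 0 0 12 0; 0 0 6 0; 0 0 0 0")

```text
time: 11.2
tool_pos: [0.4814, 0.1503, 0.0294]
tool_rot: [3.139, 0.045, -3.023]
contact_force: [0.3, 0.6, 0.2]
opening: 0.0918
```

>>> servo_tool(targets="5 0 7 0; 0 0 0 0; 0 0 0 0")

```text
time: 11.58
tool_pos: [0.4773, 0.1499, 0.023]
tool_rot: [3.139, 0.048, -3.023]
contact_force: [-0.8, -0.9, -0.6]
opening: 0.0917
```

>>> servo_tool(targets="0 0 0 0; 0 0 0 0; 0 0 0 0; 0 0 0 0; 0 0 0 0; 0 0 0 0", hand=0, squeeze=35)

```text
time: 12.32
tool_pos: [0.4777, 0.1499, 0.0234]
tool_rot: [3.138, 0.049, -3.023]
contact_force: [-0.8, 0.1, 0.9]
opening: 0.0365
```

>>> servo_tool(targets="0 0 0 0; 0 0 0 0; 0 0 0 0; 0 0 0 0")

```text
time: 12.82
tool_pos: [0.4776, 0.15, 0.0234]
tool_rot: [3.139, 0.049, -3.023]
contact_force: [-0.4, 0.1, 0.0]
opening: 0.0137
```

>>> servo_tool(targets="0 0 -20 0; 0 0 -25 0; 0 0 -20 0.06; 0 0 0 0.06; 6 -25 0 0; 6 -35 0 0; 6 -35 0 0; 5 -35 0 0; 0 -25 0 0; 0 -10 0 0; 0 0 0 0")

```text
time: 14.2
tool_pos: [0.4406, -0.0198, 0.0811]
tool_rot: [3.133, 0.023, 3.136]
contact_force: [0.1, -0.4, -4.6]
opening: 0.0141
```

```bash
python3 - <<'E'
from h import *
p=cams.read_camera("wrist"); crop(p,100,150,412,384,"w5.png",2.5)
p=cams.read_camera("scene"); crop(p,210,150,350,260,"s5.png",5.4)
E
```

```text
(no output)
```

View pics/w5.png

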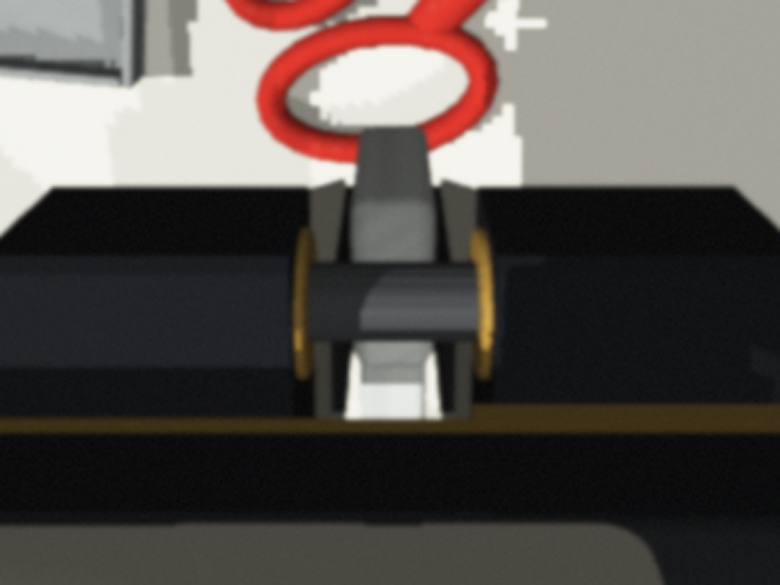

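View pics/s5.png

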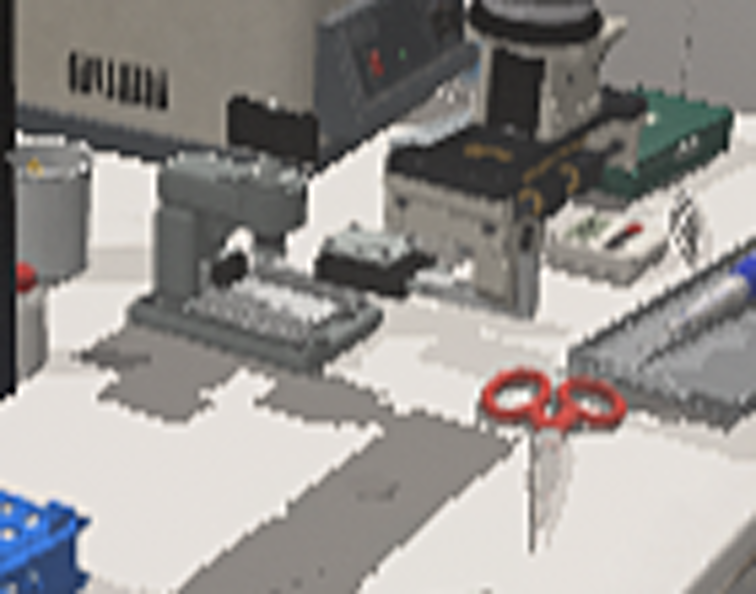

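>>> servo_tool(targets="-12 -3 10 0; 0 0 12 0; 0 0 6 0; 0 0 0 0")

```text
time: 14.8
tool_pos: [0.4545, -0.0203, 0.0508]
tool_rot: [3.132, 0.023, 3.14]
contact_force: [0.7, -1.8, -5.0]
opening: 0.014
```

```bash
python3 - <<'E'
from h import *
s=telemetry.observe();print(s["tool_pos"],s["tool_rot"],s["contact_force"])
p=cams.read_camera("scene"); crop(p,210,150,350,260,"s6.png",5.4)
p=cams.read_camera("top"); crop(p,265,140,345,240,"t6.png",6)
E
```

```text
[ 0.45446937 -0.0202519   0.0508474 ] [3.13245203 0.02312424 3.1402011 ] [ 0.70472459 -1.77339477 -5.04124218]
```

View pics/s6.png

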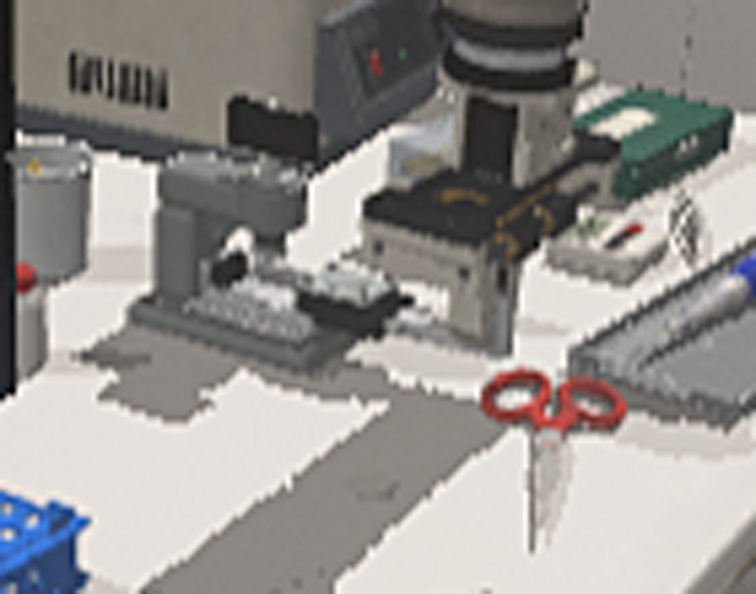

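View pics/t6.png

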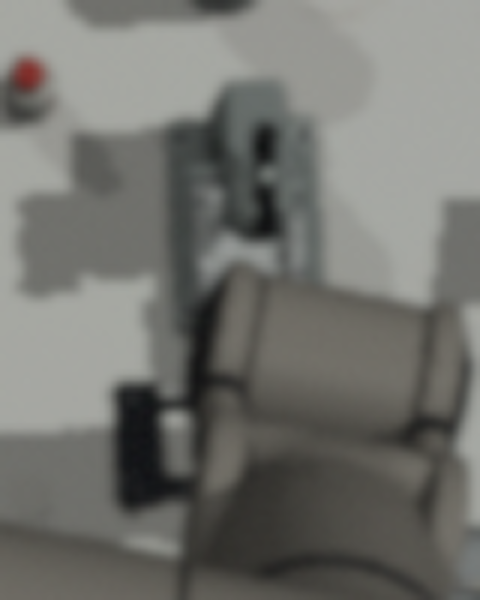

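>>> servo_tool(targets="0 -4 3 0; 0 0 3 0; 0 0 0 0")

```text
time: 15.28
tool_pos: [0.4549, -0.0245, 0.0462]
tool_rot: [3.133, 0.026, 3.141]
contact_force: [-1.0, 1.7, -2.2]
opening: 0.0136
```

>>> servo_tool(targets="-6 1 1 0; -6 0 0 0; -6 0 0 0; -6 0 0 0; 0 0 0 0")

```text
time: 15.9
tool_pos: [0.4816, -0.0237, 0.046]
tool_rot: [3.133, 0.027, 3.14]
contact_force: [1.2, 0.1, -3.4]
opening: 0.0136
```

>>> servo_tool(targets="-6 0 0 0; -6 0 0 0; -5 0 0 0; 0 0 0 0")

```text
time: 16.4
tool_pos: [0.4996, -0.0237, 0.0461]
tool_rot: [3.133, 0.026, 3.14]
contact_force: [0.1, -0.1, -4.6]
opening: 0.0137
```

>>> servo_tool(targets="-4 0 2 0; -4 0 0 0; 0 0 0 0")

```text
time: 16.77
tool_pos: [0.5074, -0.0236, 0.0449]
tool_rot: [3.133, 0.026, 3.14]
contact_force: [1.0, 0.1, -3.0]
opening: 0.014
```

>>> servo_tool(targets="-2 0 0 0; -1.5 0 0 0; 0 0 0 0")

```text
time: 17.15
tool_pos: [0.5105, -0.0235, 0.0449]
tool_rot: [3.133, 0.024, 3.14]
contact_force: [-1.5, -0.2, -0.2]
opening: 0.0137
```

>>> servo_tool(targets="-1.5 0 0 0; 0 0 0 0")

```text
time: 17.4
tool_pos: [0.5121, -0.0235, 0.0449]
tool_rot: [3.133, 0.024, 3.14]
contact_force: [-0.8, -0.4, -1.5]
opening: 0.0141
```

>>> servo_tool(targets="-1.5 0 0 0; 0 0 0 0")

```text
time: 17.65
tool_pos: [0.5137, -0.0235, 0.0449]
tool_rot: [3.133, 0.024, 3.14]
contact_force: [-0.6, 0.8, -1.0]
opening: 0.0137
```

>>> servo_tool(targets="-1.5 0 0 0; 0 0 0 0")

```text
time: 17.9
tool_pos: [0.5138, -0.0235, 0.045]
tool_rot: [3.133, 0.021, 3.141]
contact_force: [-0.8, -0.2, 0.4]
opening: 0.0141
```

>>> servo_tool(targets="-2 0 0 0")

```text
time: 18.02
tool_pos: [0.5139, -0.0235, 0.045]
tool_rot: [3.133, 0.017, 3.141]
contact_force: [-12.9, -1.7, 7.7]
opening: 0.0139
```

>>> servo_tool(targets="0 0 0 0; 0 0 0 0; 0 0 0 0; 0 0 0 0; 0 0 0 0", hand=0.6)

```text
time: 18.65
tool_pos: [0.5165, -0.0237, 0.0457]
tool_rot: [3.133, 0.023, 3.141]
contact_force: [0.3, -0.5, -0.3]
opening: 0.0539
```

```bash
python3 - <<'E'
from h import *
s=telemetry.observe();print(s["tool_pos"],s["tool_rot"],s["contact_force"],s["opening"],s["qpos"])
p=cams.read_camera("scene"); crop(p,210,150,350,260,"s7.png",5.4)
E
```

```text
[ 0.51647779 -0.02371518  0.04567456] [3.13327903 0.02257282 3.14085625] [ 0.32392648 -0.49262798 -0.28844122] 0.05390910221480476 [-0.20172545  0.56149479  1.79645231  0.01830314  0.7632701  -1.78497595]
```

View pics/s7.png

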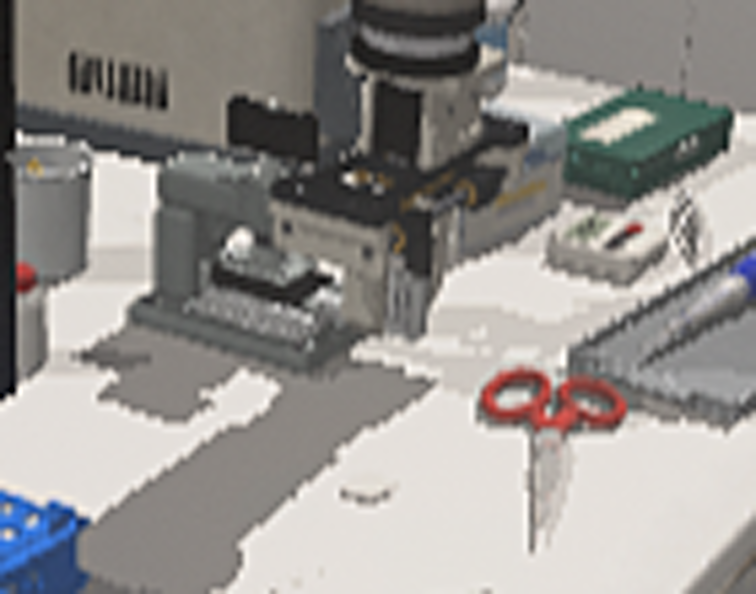

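>>> servo_tool(targets="0 0 -15 0; 0 0 -30 0; 0 0 -40 0; 0 0 -40 0; 0 0 -20 0; -20 0 0 0; -30 0 0 0; -25 0 0 0.02; 0 0 0 0")

```text
time: 19.82
tool_pos: [0.5898, -0.0251, 0.2074]
tool_rot: [3.134, 0.031, 3.12]
contact_force: [-0.3, 0.2, 0.3]
opening: 0.0553
```

```bash
python3 - <<'E'
from h import *
s=telemetry.observe();print(s["tool_pos"],s["tool_rot"],s["contact_force"],s["opening"],s["qpos"])
p=cams.read_camera("wrist"); crop(p,0,0,512,384,"w8.png",1.5); np.savez("w8.npz",**{k:p[k] for k in("color","K","R","t")})
p=cams.read_camera("scene"); crop(p,210,150,350,260,"s8.png",5.4)
E
```

```text
[ 0.58976571 -0.02506548  0.20742185] [3.13445639 0.03087971 3.12045857] [-0.2910314   0.23915831  0.2773298 ] 0.0552830932579664 [-0.1784421   0.47114478  1.41690552  0.01263663  1.22418672 -1.73233293]
```

View pics/w8.png

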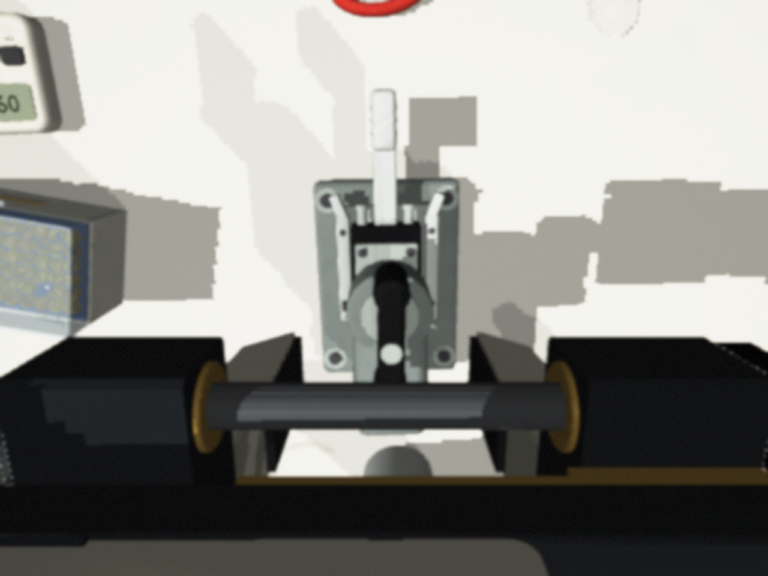

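View pics/s8.png

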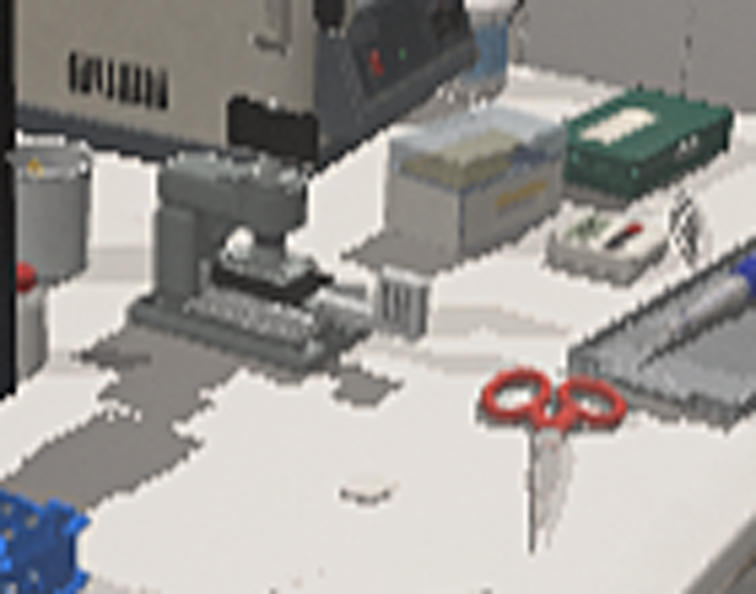

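```bash
python3 - <<'E'
from h import *
p=dict(np.load("w8.npz"))
n=lambda u,v:(u/1.5-.17,v/1.5-.17)
for nm,u,v,z in [("axis",391,354,.15),("frontend",393,280,.15),("handlenear",383,91,.062),("handlefar",383,148,.062),("baseFL",459,181,.014),("baseFR",314,184,.014),("bodyL",350,226,.038),("bodyR",421,226,.038)]: print(nm,np.round(ray(p,*n(u,v),z),4))
E
```

```text
axis [ 0.6076 -0.0235  0.15  ]
frontend [ 0.5748 -0.022   0.15  ]
handlenear [ 0.4966 -0.0241  0.062 ]
handlefar [ 0.5257 -0.0248  0.062 ]
baseFL [0.549  0.0239 0.014 ]
baseFR [ 0.5488 -0.0699  0.014 ]
bodyL [ 0.5725 -0.0462  0.038 ]
bodyR [ 0.5735 -0.0025  0.038 ]
```

>>> servo_tool(targets="-15 1 20 0; 0 0 25 0; 0 0 20 0; 0 0 8 0; 0 0 0 0")

```text
time: 20.55
tool_pos: [0.6016, -0.0237, 0.1356]
tool_rot: [3.135, 0.029, 3.122]
contact_force: [0.4, 0.5, 0.0]
opening: 0.0547
```

>>> servo_tool(targets="-6 0 4 0; 0 0 0 0")

```text
time: 20.8
tool_pos: [0.6086, -0.0239, 0.1333]
tool_rot: [3.135, 0.031, 3.122]
contact_force: [0.3, -0.2, -0.3]
opening: 0.0546
```

>>> servo_tool(targets="0 0 0 0; 0 0 0 0; 0 0 0 0; 0 0 0 0; 0 0 0 0; 0 0 0 0", hand=0, squeeze=40)

```text
time: 21.55
tool_pos: [0.609, -0.0227, 0.1343]
tool_rot: [3.133, 0.033, 3.121]
contact_force: [0.4, -1.9, 0.5]
opening: 0.012
```

```bash
python3 - <<'E'
from h import *
s=telemetry.observe();print(s["tool_pos"],s["tool_rot"],s["contact_force"],s["torque"],s["opening"],s["qpos"],s["joint_efforts"])
E
```

```text
[ 0.60904258 -0.02274219  0.13425595] [3.13328986 0.03297532 3.12146471] [ 0.41518515 -1.85590956  0.49255453] [-0.56735151  0.0378543  -0.25631908] 0.01201630704078427 [-0.16961039  0.57399262  1.45563336  0.01487139  1.08064068 -1.72721115] [ 7.85621479e-01 -5.27765751e+01 -2.24115479e+01  5.83477914e-01
  5.04340162e-02 -2.09093001e-01]
```

>>> servo_tool(targets="0 0 0 0.1; 0 0 0 0.1; 0 0 0 0.1")

```text
time: 21.92
tool_pos: [0.6089, -0.0235, 0.1342]
tool_rot: [3.126, 0.029, 2.815]
contact_force: [0.2, 2.0, 0.5]
opening: 0.0116
```

```bash
cat > r.py <<'E'
from h import *
s=telemetry.observe();y=s["tool_rot"][2]
print("t",round(s["time"],2),"yaw",round(y,3),"turn",round((3.121-y)%(2*np.pi),3),"pos",np.round(s["tool_pos"],4),"rp",np.round(s["tool_rot"][:2],3),"F",np.round(s["contact_force"],1),"T",np.round(s["torque"],3),"q6",round(s["qpos"][5],3),"e6",round(s["joint_efforts"][5],3),"op",round(s["opening"],4),"qv6",round(s["qvel"][5],2))
E
python3 r.py; python3 r.py
```

```text
t 21.93 yaw 2.815 turn 0.306 pos [ 0.6089 -0.0235  0.1342] rp [3.126 0.029] F [0.2 2.  0.5] T [-0.523  0.106  0.197] q6 -1.42 e6 -0.856 op 0.0116 qv6 0.82
t 21.93 yaw 2.815 turn 0.306 pos [ 0.6089 -0.0235  0.1342] rp [3.126 0.029] F [0.2 2.  0.5] T [-0.523  0.106  0.197] q6 -1.42 e6 -0.856 op 0.0116 qv6 0.82
```

>>> servo_tool(targets="0 0 0 0.1; 0 0 0 0.1; 0 0 0 0.1; 0 0 0 0.1")

```text
time: 22.42
tool_pos: [0.6084, -0.0243, 0.1342]
tool_rot: [3.12, 0.023, 2.407]
contact_force: [0.4, 1.0, 0.6]
opening: 0.0119
```

```bash
python3 r.py
```

```text
t 22.43 yaw 2.407 turn 0.714 pos [ 0.6084 -0.0243  0.1342] rp [3.12  0.023] F [0.4 1.  0.6] T [-0.688  0.357  0.206] q6 -1.008 e6 -0.846 op 0.0119 qv6 0.82
```

>>> servo_tool(targets="0 0 0 0.1")

```text
time: 22.55
tool_pos: [0.6082, -0.0245, 0.1342]
tool_rot: [3.119, 0.021, 2.305]
contact_force: [0.2, 1.5, -0.3]
opening: 0.0117
```

```bash
python3 r.py
```

```text
t 22.55 yaw 2.305 turn 0.816 pos [ 0.6082 -0.0245  0.1342] rp [3.119 0.021] F [ 0.2  1.5 -0.3] T [-0.672  0.408  0.239] q6 -0.905 e6 -0.846 op 0.0117 qv6 0.82
```

>>> servo_tool(targets="0 0 0 0.1")

```text
time: 22.68
tool_pos: [0.608, -0.0246, 0.1342]
tool_rot: [3.118, 0.019, 2.203]
contact_force: [-0.2, 0.9, 1.1]
opening: 0.0115
```

```bash
python3 r.py
```

```text
t 22.68 yaw 2.203 turn 0.918 pos [ 0.608  -0.0246  0.1342] rp [3.118 0.019] F [-0.2  0.9  1.1] T [-0.7    0.445  0.193] q6 -0.803 e6 -0.846 op 0.0115 qv6 0.82
```

>>> servo_tool(targets="0 0 0 0.1")

```text
time: 22.8
tool_pos: [0.6078, -0.0248, 0.1342]
tool_rot: [3.117, 0.017, 2.101]
contact_force: [0.2, 2.1, 1.3]
opening: 0.0118
```

```bash
python3 r.py
```

```text
t 22.8 yaw 2.101 turn 1.02 pos [ 0.6078 -0.0248  0.1342] rp [3.117 0.017] F [0.2 2.1 1.3] T [-0.654  0.513  0.207] q6 -0.7 e6 -0.846 op 0.0118 qv6 0.82
```

>>> servo_tool(targets="0 0 0 0.1")

```text
time: 22.92
tool_pos: [0.6076, -0.0249, 0.1342]
tool_rot: [3.117, 0.015, 1.998]
contact_force: [0.5, 1.9, 1.5]
opening: 0.0117
```

```bash
python3 r.py
```

```text
t 22.93 yaw 1.998 turn 1.123 pos [ 0.6076 -0.0249  0.1342] rp [3.117 0.015] F [0.5 1.9 1.5] T [-0.664  0.511  0.271] q6 -0.597 e6 -0.846 op 0.0117 qv6 0.82
```

>>> servo_tool(targets="0 0 0 0.1")

```text
time: 23.05
tool_pos: [0.6074, -0.025, 0.1342]
tool_rot: [3.116, 0.012, 1.896]
contact_force: [1.1, 1.6, 1.6]
opening: 0.0123
```

```bash
python3 r.py
```

```text
t 23.05 yaw 1.896 turn 1.225 pos [ 0.6074 -0.025   0.1342] rp [3.116 0.012] F [1.1 1.6 1.6] T [-0.574  0.591  0.195] q6 -0.494 e6 -0.844 op 0.0123 qv6 0.82
```

>>> servo_tool(targets="0 0 0 0.1")

```text
time: 23.18
tool_pos: [0.6072, -0.025, 0.1343]
tool_rot: [3.116, 0.01, 1.794]
contact_force: [1.7, 1.9, 1.2]
opening: 0.0117
```

```bash
python3 r.py
```

```text
t 23.18 yaw 1.794 turn 1.327 pos [ 0.6072 -0.025   0.1343] rp [3.116 0.01 ] F [1.7 1.9 1.2] T [-0.511  0.553  0.198] q6 -0.391 e6 -0.836 op 0.0117 qv6 0.82
```

>>> servo_tool(targets="0 0 0 0.1")

```text
time: 23.3
tool_pos: [0.6069, -0.0251, 0.1342]
tool_rot: [3.116, 0.008, 1.692]
contact_force: [0.2, 1.6, 0.9]
opening: 0.012
```

```bash
python3 r.py
```

```text
t 23.3 yaw 1.692 turn 1.429 pos [ 0.6069 -0.0251  0.1342] rp [3.116 0.008] F [0.2 1.6 0.9] T [-0.451  0.645  0.301] q6 -0.288 e6 -0.794 op 0.012 qv6 0.81
```

>>> servo_tool(targets="0 0 0 0.1")

```text
time: 23.42
tool_pos: [0.6067, -0.025, 0.1342]
tool_rot: [3.116, 0.006, 1.59]
contact_force: [1.3, 0.8, 1.5]
opening: 0.0118
```

```bash
python3 r.py
```

```text
t 23.43 yaw 1.59 turn 1.531 pos [ 0.6067 -0.025   0.1342] rp [3.116 0.006] F [1.3 0.8 1.5] T [-0.403  0.645  0.288] q6 -0.185 e6 -0.767 op 0.0118 qv6 0.82
```

>>> servo_tool(targets="0 0 0 0.1")

```text
time: 23.55
tool_pos: [0.6065, -0.025, 0.1342]
tool_rot: [3.117, 0.004, 1.488]
contact_force: [0.7, 1.6, 0.6]
opening: 0.0118
```

```bash
python3 r.py
```

```text
t 23.55 yaw 1.488 turn 1.633 pos [ 0.6065 -0.025   0.1342] rp [3.117 0.004] F [0.7 1.6 0.6] T [-0.343  0.716  0.322] q6 -0.083 e6 -0.768 op 0.0118 qv6 0.82
```

>>> servo_tool(targets="0 0 0 0.1")

```text
time: 23.68
tool_pos: [0.6062, -0.025, 0.1342]
tool_rot: [3.117, 0.002, 1.386]
contact_force: [1.4, 2.7, 1.8]
opening: 0.0116
```

```bash
python3 r.py
```

```text
t 23.68 yaw 1.386 turn 1.735 pos [ 0.6062 -0.025   0.1342] rp [3.117e+00 2.000e-03] F [1.4 2.7 1.8] T [-0.232  0.714  0.275] q6 0.02 e6 -0.765 op 0.0116 qv6 0.82
```

>>> servo_tool(targets="0 0 0 0.1")

```text
time: 23.8
tool_pos: [0.606, -0.0249, 0.1342]
tool_rot: [3.118, 0.0, 1.284]
contact_force: [1.4, 1.0, 0.7]
opening: 0.0117
```

```bash
python3 r.py
```

```text
t 23.8 yaw 1.284 turn 1.837 pos [ 0.606  -0.0249  0.1342] rp [3.118 0.   ] F [1.4 1.  0.7] T [-0.129  0.725  0.339] q6 0.123 e6 -0.761 op 0.0117 qv6 0.81
```

>>> servo_tool(targets="0 0 0 0.1")

```text
time: 23.92
tool_pos: [0.6058, -0.0248, 0.1343]
tool_rot: [3.118, -0.002, 1.182]
contact_force: [1.2, 1.5, 2.2]
opening: 0.0115
```

```bash
python3 r.py
```

```text
t 23.93 yaw 1.182 turn 1.939 pos [ 0.6058 -0.0248  0.1343] rp [ 3.118e+00 -2.000e-03] F [1.2 1.5 2.2] T [-0.02   0.692  0.327] q6 0.225 e6 -0.756 op 0.0115 qv6 0.82
```

>>> servo_tool(targets="0 0 0 0.1; 0 0 0 0.1; 0 0 0 0.1; 0 0 0 0.1; 0 0 0 0.1; 0 0 0 0.1; 0 0 0 0.1; 0 0 0 0.1")

```text
time: 24.92
tool_pos: [0.6046, -0.0235, 0.1343]
tool_rot: [3.129, -0.014, 0.362]
contact_force: [0.7, 1.3, -0.6]
opening: 0.0121
```

```bash
python3 r.py
```

```text
t 24.93 yaw 0.362 turn 2.759 pos [ 0.6046 -0.0235  0.1343] rp [ 3.129 -0.014] F [ 0.7  1.3 -0.6] T [0.375 0.528 0.327] q6 1.047 e6 -0.72 op 0.0121 qv6 0.82
```

>>> servo_tool(targets="0 0 0 0.08; 0 0 0 0")

```text
time: 25.18
tool_pos: [0.6046, -0.0232, 0.1343]
tool_rot: [3.131, -0.015, 0.281]
contact_force: [1.2, -0.3, 0.2]
opening: 0.012
```

```bash
python3 r.py
```

```text
t 25.18 yaw 0.281 turn 2.84 pos [ 0.6046 -0.0232  0.1343] rp [ 3.131 -0.015] F [ 1.2 -0.3  0.2] T [0.31  0.42  0.084] q6 1.128 e6 0.497 op 0.012 qv6 -0.01
```

>>> servo_tool(targets="0 0 0 0.05; 0 0 0 0")

```text
time: 25.42
tool_pos: [0.6046, -0.0231, 0.1342]
tool_rot: [3.132, -0.015, 0.234]
contact_force: [1.7, -0.3, 0.9]
opening: 0.0114
```

```bash
python3 r.py
```

```text
t 25.43 yaw 0.234 turn 2.887 pos [ 0.6046 -0.0231  0.1342] rp [ 3.132 -0.015] F [ 1.7 -0.3  0.9] T [0.387 0.497 0.192] q6 1.175 e6 0.396 op 0.0114 qv6 -0.02
```

>>> servo_tool(targets="0 0 0 0; 0 0 0 0; 0 0 0 0; 0 0 0 0; 0 0 0 0", hand=0.6)

```text
time: 26.05
tool_pos: [0.6045, -0.0239, 0.1342]
tool_rot: [3.131, -0.015, 0.237]
contact_force: [-0.6, 0.3, 0.2]
opening: 0.054
```

>>> servo_tool(targets="0 0 -15 0; 0 0 -30 0; 0 0 -40 0; 0 0 -30 0; -20 0 0 0; -30 0 0 0; -30 0 0 0; 0 0 0 0")

```text
time: 27.05
tool_pos: [0.5239, -0.0422, 0.2601]
tool_rot: [3.127, -0.023, 0.238]
contact_force: [-0.5, 0.7, 0.7]
opening: 0.0548
```

```bash
python3 - <<'E'
from h import *
s=telemetry.observe();print(s["tool_pos"],s["tool_rot"],s["contact_force"],s["opening"],s["qpos"])
p=cams.read_camera("wrist"); crop(p,0,0,512,384,"w9.png",1.5); np.savez("w9.npz",**{k:p[k] for k in("color","K","R","t")})
p=cams.read_camera("scene"); crop(p,210,150,350,260,"s9.png",5.4)
E
```

```text
[ 0.5238877  -0.04224953  0.26011097] [ 3.12670705 -0.02344954  0.23781426] [-0.53256143  0.72200749  0.72000089] 0.05483902122909452 [-0.22467705  0.3132692   1.5115162  -0.00297802  1.28918163  1.10926766]
```

View pics/w9.png

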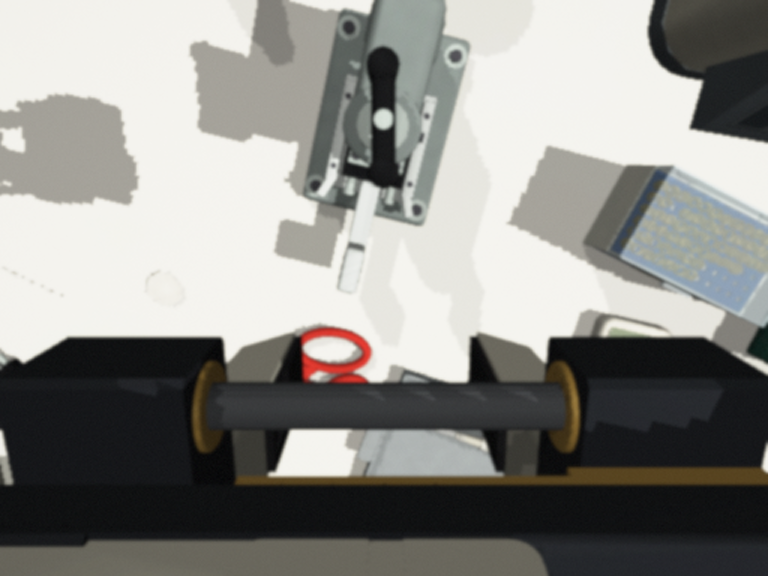

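View pics/s9.png

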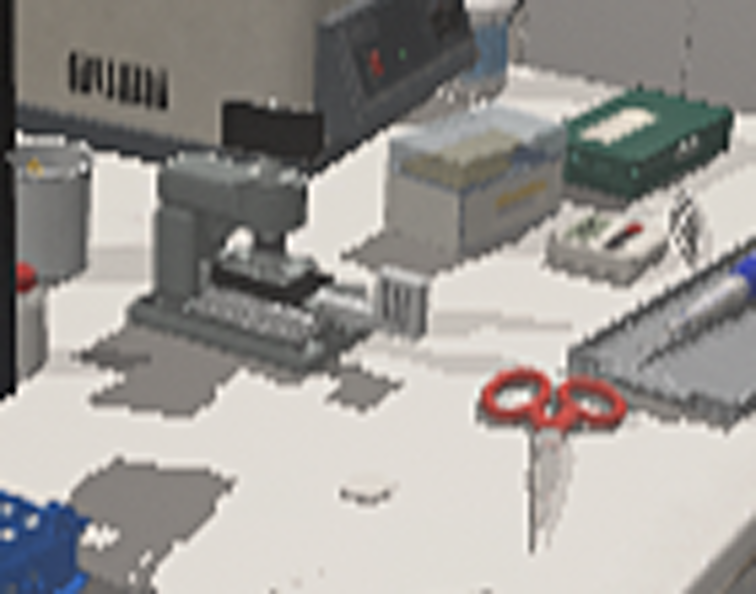

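Check the knob's final angle and that the cell is still home, and compare the bystanders with the start.

```bash
python3 - <<'E'
from h import *
p=dict(np.load("w9.npz"))
n=lambda u,v:(u/1.5-.17,v/1.5-.17)
P={}
for nm,u,v,z in [("axis",383,119,.15),("endR",383,62,.15),("endF",384,174,.15),("hFar",354,252,.062),("hNear",347,290,.062)]: P[nm]=ray(p,*n(u,v),z); print(nm,np.round(P[nm],4))
d=P["endR"]-P["endF"];a=np.arctan2(d[1],d[0]);print("bar world angle",a,"turn from start",(-.026-a)%np.pi)
t=cams.read_camera("top");a=cv2.imread("pics/top0.png")[:,:,::-1]
for nm,(u0,v0,u1,v1) in dict(timer=(358,198,384,222),tip=(352,166,394,198),bottle=(262,145,278,163)).items():
    print(nm,np.abs(a[v0:v1,u0:u1].astype(int)-t["color"][v0:v1,u0:u1]).mean())
for q in ["timer","tip_box","bottle_small"]:
    for dd in cams.cut_out(t,q)[:1]: print(q,np.round(dd["extent"],1),round(dd["score"],2))
E
```

```text
axis [ 0.6072 -0.0235  0.15  ]
endR [ 0.6318 -0.0176  0.15  ]
endF [ 0.5823 -0.03    0.15  ]
hFar [ 0.5252 -0.0239  0.062 ]
hNear [ 0.498 -0.025  0.062]
bar world angle 0.2452692137947419 turn from start 2.870323439795051
timer 9.148504273504274
tip 11.41889880952381
bottle 8.938657407407407
timer [371.9 210.2  19.7  22. ] 0.62
tip_box [376.  184.6  36.3  28.5] 0.95
bottle_small [272.1 156.6  14.    9.7] 0.49
```

```bash
python3 -c "
from cell import robot
print(robot.hand_in())"
```

```text
the job is handed in; nothing more can be done
None
```

The membrane cell is clamped and home on the bed, the knob is tightened about 90° past the touch, and the job is handed in. That took about 27 s of the 72 s allowed.

- **Cell:** I took the larger black cell, not the small black one or the turquoise one. I set it on the front of the bed and slid it in until the stop pushed back with about 13 N. The last wrist picture puts the handle middle at x ≈ 0.5115 m, within 1 mm of home.
- **Touch:** I felt it about 1.30 rad after the start, uncertain by about 0.05 rad. The knob torque rose from about 0.21 to 0.31 N m, and the joint 6 effort stepped by 0.08 N m at the same place.
- **Tightening:** The knob ended 2.87 rad from the start by camera and 2.89 rad by the arm, so about 90° past the touch. I did not measure the clamp load itself.
- **One reading disagreed a little:** the joint 6 effort rose about 0.05 N m after the touch, where I expected about 0.08. The torque reading was too noisy to settle it.
- **Bystanders:** the timer and tip box look unmoved in the pictures, and nothing passed near them. The bottle was only weakly detected (score 0.49), near where it started. A direct top-view comparison with the start did show a small general difference on all three, which I put down to shading and noise.
- **Gripper:** it is open and clear of everything.

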